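Rack the rinsed vacuum blank and shut the gate

ROBOT

A 7-joint arm with a two-finger parallel gripper is mounted at the origin on the work surface. World frame = base frame: x ahead of the robot, y to its left, z up, the work surface at z = 0. Lengths are in m, angles in rad, forces in N, time in s.
With the tool pointing down it reaches from about 0.4 to 0.85 m from the base axis. Payload 10.4 kg.
Tool frame: the origin (TCP) lies between the finger pads; the fingertips stand ahead of it and the grasp point (between the pads) lies 5 mm behind it (manip.tip_extent is the z of the fingertips in the tool frame, in m); z points along the fingers, y is the line along which they close (so a half turn about z gives the same grasp; the last joint's range is limited). The gripper opens to 85 mm and grips with 20 to 120 N. Pads are 22 mm wide; open, the fingers measure 114 mm over their backs; the gripper's body (76 mm by 85 mm) begins 54 mm behind the grasp point. The pads swing forward as they close: fully open they stand 13 mm farther back than shut.
Start: joints at [-1.34, 0.332, -0.065, 1.46, 0.022, 1.35, -0.088], TCP at [0.157, 0.605, 0.245] pointing down, gripper open.
Joint ranges: [-2.6, 2.6], [-0.5, 2.12], [-1.47, 1.34], [0.16, 2.42], [-1.27, 4.41], [0.06, 2.06], [-2.6, 2.6]. Speed limits (rad/s): [2.22, 2.22, 2.79, 2.79, 3.14, 3.14, 3.14].

INTERFACE

Orientations are given as a unit quaternion [x, y, z, w].
In Python, from workcell import status, viewer, manip gives the robot as it stands.
- The arm moves only by the tool play_rows, never from a script. Its argument "plan" is one flat list of numbers, 7 for each row, row after row: the turn, a rotation vector about the tool's x, y, z in degrees, then the shift along the tool's x, y, z in m, then the opening, from 0 (shut) to 1 (fully open). In form: [ax, ay, az, dx, dy, dz, grip, ax, ay, az, dx, dy, dz, grip, ...]. A call has 1 to 20 rows; each row is the pose to reach, as a shift and turn from the pose commanded when the call began, along the tool's axes at that moment; what a row does not reach only later rows make up. A row lasts 1/8 s, in which the tool goes at most 62.5 mm and 10.7 degrees, less where a joint would pass 70% of its speed; a pose out of reach is approached as far as the arm can. A call with a gripper value outside its range is refused whole. The fingers move at their own pace and stop on an object; "squeeze" is the grip in N (left out, the last holds). Time passes only in rows, so rows that repeat a pose let the fingers close. It gives the time, the measured TCP pose, the force, the opening and the grip force at its end, in the units of the state.
- status.get_obs(): the state, without advancing time (a new reading comes with each control period).
- viewer.camera(name): name is "side" or "top" or "wrist"; returns the picture (384x512x3 uint8, red, green, blue); there is no depth.
- viewer.camera_model(name): a dict with "fx", "fy", "cx", "cy" (pixels), "R" (3x3) and "t" (3): a world point X has camera coordinates R X + t. Camera axes: x right, y down, z forward; pixel columns grow to the right and rows downward; lengths in m; the calibration is good to about 2 mm. A picture is of the moment at which its call begins: read the wrist's pose just before it. camera_model takes no time and is no camera call; for the wrist camera it gives the pose at the moment of the call.
- manip.hand_in(): hands the job in; it is judged then, once.
The state is a dict: "clock": time; "joint_pos": joint angles; "joint_velocities": joint speeds; "tau": joint torques, N m; "position": TCP position; "ee_rot": TCP orientation; "ft_force": force on the tool from outside, world axes, zero at the start; "torque": the same for the moment, N m; "grip_width": opening from 0.0 (shut) to 1.0 (fully open); "grasp_force": force on a finger pad.
Only numpy, scipy, OpenCV 4.12 (cv2) and the standard library are available. Lean on these libraries where they do the work, as an engineer would, in place of code of your own. Each camera call takes 0.05 s, during which the arm holds its last target. There are 200 camera calls.

TASK

Take the clean round blank flange off the drying easel, stand it upright in the empty bay of the storage rack (the bay with the blue strip) and push it back between the tines until it is seated in line with the other two under the canopy. Then swing the red-tabbed gate down across the bays and press it until it clicks shut. Set the blank down and push it gently, without dropping or banging it, and do not knock the other things on the table about.

Things in the scene. Friction and masses are not known exactly. Their poses are not given: they have to be found in the camera images.
- blank: The blank flange to be stored: a plain aluminium disc 110 mm across and 12 mm thick, 0.25 to 0.4 kg. Origin at the disc's centre, its z axis is the disc's axis. At the start it leans on the easel, its plane 58 degrees from horizontal, top edge nearest the robot; its upper face looks along +z (away from the robot and up).
- easel: Fixed drying easel: grey 130 x 110 mm base with two inclined 8 mm rods 60 mm apart that carry the blank's underside up to just past its middle, and two pegs under its lower edge. Origin under the base below the blank's centre, which is 68 mm above the table; x points away from the leaning direction. The upper 38 mm of the blank is free on both faces.
- rack: Fixed storage rack, white base 204 x 238 mm, 12 mm thick: its top is the bays' floor. Origin on the table under the middle bay's seat; x runs along the bays from the open mouth (-x) to the back bar (its face at x = +59 mm), y across the three bays (48 mm apart), z up. A bay is the 15 mm gap between two rows of 6 mm round-topped tines up to z = 55 mm, at x = -105, -70, -35, 0, +35 mm.
- canopy (a point): Middle of the front edge of the rack's fixed clear canopy: rack point x = -4, y = 0, z = 134 mm. The sheet is 4 mm thick, 164 mm wide, and covers the bays from here to the back bar, just above the seated discs, so that nothing can be lowered straight into the seats.
- bay_mouth (a point): Where the blank's centre is when it stands on the floor (12 mm) in the mouth of the empty bay: 72 mm in front of home, open above, axes as the rack's. Lowered here, it just clears the canopy (by 13 mm); from here it can be rolled home: a rod 2 mm above the floor at rack x = -100 mm keeps it from rolling out, and it settles 2 mm deep into a 30 mm wide groove across the floor, centred at rack x = 0.
- bay (a point): Where the blank's centre is when it is home in the empty bay: rack x = 0, z = 65 mm, axes as the rack's. The bay is marked by a blue strip on its floor; which of the three bays is empty varies.
- gate (a joint): Hinged gate of the rack, rad: 0 is shut (level, across the bays), about 1.75 to 2.05 is open (leaning outwards past upright). Stiff hinge: it stays where it is left (about 1 N at the tab moves it). In the last 0.08 rad its end pin must be forced past a sprung roller, about 5 to 9 N at the red tab, then it is held shut near 0.
- gate_hinge (a point): The gate's hinge axis on the rack: rack point x = -72, y = -104, z = 66 mm; the axis is parallel to the rack's x. The arm is a 10 mm wide, 8 mm thick bar, 190 mm long, that lies from here towards the rack's +y when shut.
- gate_tab (a point): Middle of the upper face of the gate's red tab (40 mm along the bar, 26 mm wide, 10 mm thick), 160 mm from the hinge axis and 5 mm above the bar's centre line when shut; its own z axis is that face's normal (up when shut, away from the bays when open). Push here.
- spare_blank: Another blank like the first, already standing home in its bay. Leave it.
- viewport: A window flange of the same size (glass in the middle), already standing home in its bay. Leave it.
- rinse_bottle: White plastic bottle, 66 mm across, 170 mm tall, red cap, origin under its base. Bystander.
- centring_ring: Steel ring 104 mm across, 10 mm high, lying flat, origin under its centre. Bystander.
- spanner: Spanner 160 mm long lying flat. Bystander.
- claw_clamp: Aluminium claw clamp 50 mm tall with a screw up to 80 mm, standing, origin under it. Bystander.
- swab_jar: Jar 70 mm across, 90 mm tall, blue cap, origin under its base. Bystander.
Things that resemble listed ones, but are neither listed nor needed, are in the scene too. Leave any green, pink or purple look-alike of the blank alone.

How it is judged:
On the way, in this order (a step that is already met when the one before it is completed fails the run):
1. the blank stands home in the empty bay, let go, with the gate still open (x of blank in the frame of bay between -0.008 and 0.008 m and y of blank in the frame of bay between -0.006 and 0.006 m and z of blank in the frame of bay between -0.005 and 0.005 m and angle between the z axis of blank and the y axis of bay, either way round below 0.14 rad and linear speed of blank below 0.02 m/s and value of joint gate above 0.3 rad and contact force between the fingers and blank below 0.1 N), for 0.2 s.
2. the gate is pressed past its catch (value of joint gate below 0.035 rad), for 0.2 s.
At the end, for the whole second after the job is handed in: The blank stands upright at rest in the bay with the blue strip, seated within 8 mm along the bay, 6 mm across it and 5 mm in height of its home, within 8 degrees of square; the gate is shut past its catch (under 0.035 rad) (x of blank in the frame of bay between -0.008 and 0.008 m and y of blank in the frame of bay between -0.006 and 0.006 m and z of blank in the frame of bay between -0.005 and 0.005 m and angle between the z axis of blank and the y axis of bay, either way round below 0.14 rad and linear speed of blank below 0.02 m/s and value of joint gate below 0.035 rad); the robot touches nothing.
It fails at once if the blank is dropped: it moves at over 0.55 m/s (a fall of about 15 mm) with the fingers off it (linear speed of blank above 0.55 m/s and contact force between the fingers and blank below 0.1 N).
It fails at once if the blank is banged or forced against the rack or the table (over 80 N) (contact force between blank and rack above 80 N or contact force between blank and table above 80 N).
It fails at once if a neighbouring flange is moved more than 12 mm (distance of any of spare_blank, viewport from where it was at the start of the episode above 0.012 m).
It fails at once if another thing on the table is moved more than 40 mm or knocked over (distance of any of rinse_bottle, centring_ring, spanner, claw_clamp, swab_jar from where it was at the start of the episode above 0.04 m or angle between any of rinse_bottle, claw_clamp, swab_jar's own z axis and vertical above 0.5 rad).
It also fails if it takes over 64 s, if anything falls off the work surface, if the arm or the gripper's body presses on something with over 40 N, if the wrist force passes 120 N, or if a joint passes its speed limit or range.

## Working session

There is one attempt and no reset: what is moved stays moved. The work goes in short steps, Python scripts to look and compute and a tool call to move; the robot and the scene stay as the last step left them, time stands still between calls to the robot, and variables do not carry over. Pictures are saved under pics/ and viewed, at most 14 in all, crops included, and the job is handed in when it is done.

Besides the shell and the picture viewer there is one more tool, called after ">>>" in YAML: its name, and indented under it one key for each argument. play_rows: Moves the arm, as the interface text tells. Its arguments: {"type":"object","properties":{"plan":{"type":"array","items":{"type":"number"}},"squeeze":{"type":"number"}},"required":["plan"]}

```bash
ls; mkdir -p pics; python3 - <<'E'
from workcell import status, viewer, manip
import cv2,numpy as np
o=status.get_obs()
print({k:np.round(v,3) for k,v in o.items()}, manip.tip_extent)
a=[]
for n in ("side","top"):
    im=viewer.camera(n); cv2.imwrite(f"pics/{n}0.png",im[:,:,::-1]); a.append(im)
    m=viewer.camera_model(n); print(n,m)
E
```

```text
pics
{'clock': np.float64(0.0), 'joint_pos': array([-1.34 ,  0.333, -0.065,  1.461,  0.022,  1.35 , -0.089]), 'joint_velocities': array([-0.001,  0.001, -0.002,  0.001, -0.   ,  0.002, -0.   ]), 'tau': array([-0.0000e+00, -6.2543e+01,  4.9000e-02, -3.9163e+01,  1.6000e-02,
        9.0000e-03, -0.0000e+00]), 'position': array([0.157, 0.605, 0.245]), 'ee_rot': array([ 0.127,  0.992, -0.001, -0.   ]), 'ft_force': array([-0.126,  0.405, -0.403]), 'torque': array([ 0.047, -0.033,  0.04 ]), 'grasp_force': np.float64(0.0), 'grip_width': np.float64(0.999)} 0.014
side {'fx': 371.95460505274167, 'fy': 371.95460505274167, 'cx': 261.2854971154659, 'cy': 187.59751501006815, 'R': array([[ 0.77825861, -0.62765401,  0.01907831],
       [-0.47715345, -0.61085038, -0.631812  ],
       [ 0.40821333,  0.48260984, -0.77488684]]), 't': array([-0.39410305,  0.33515874,  0.75245199])}
top {'fx': 423.0001268453058, 'fy': 423.0001268453058, 'cx': 257.71054373962073, 'cy': 190.195897628436, 'R': array([[ 0.01117689, -0.99993314,  0.00296459],
       [-0.99616735, -0.01139191, -0.08672277],
       [ 0.08675075, -0.00198394, -0.99622807]]), 't': array([0.00169191, 0.53044355, 1.20841306])}
```

View pics/top0.png

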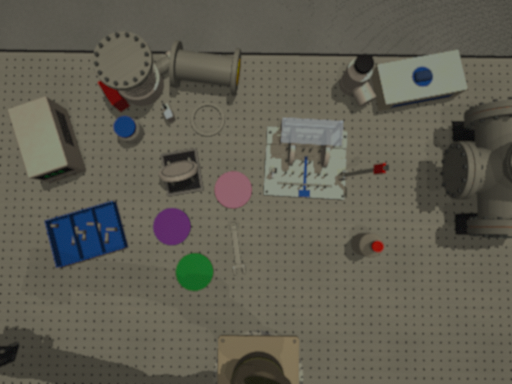

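View pics/side0.png

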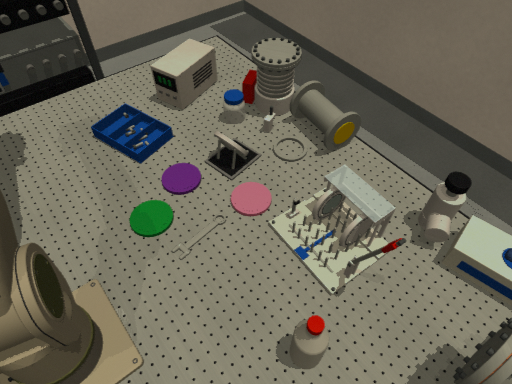

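The top view shows the easel and grey blank at about (181,172), and the rack at about (305,163). The blue strip is in the middle bay, and the gate is open to the right with its red tab at (380,169). The candidates for the blank are the grey disc on the easel and the flat pink (233,190), purple (172,226) and green (195,271) discs. Only the grey one leans on the easel and matches the description. I'll confirm with an enlarged crop.

```bash
python3 - <<'E'
import cv2,numpy as np
t=cv2.imread("pics/top0.png");s=cv2.imread("pics/side0.png")
def crop(im,x,y,w,h,W,H): return cv2.resize(im[y:y+h,x:x+w],(W,H),interpolation=cv2.INTER_CUBIC)
a=crop(t,155,145,50,50,300,300); b=crop(t,255,110,140,96,437,300)
c=crop(s,195,120,75,75,300,300); d=crop(s,260,160,160,110,437,300)
cv2.imwrite("pics/crop1.png",np.vstack([np.hstack([a,b]),np.hstack([c,d])]))
E
```

```text
(no output)
```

View pics/crop1.png

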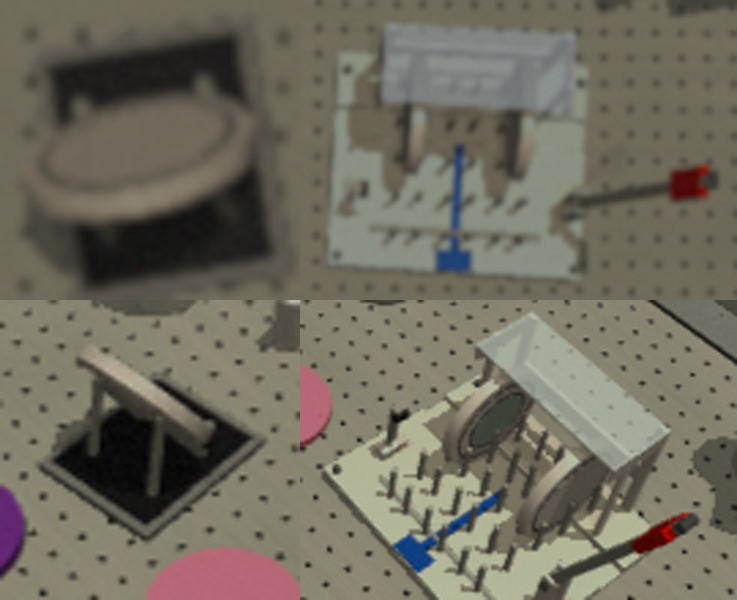

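The crop confirms it: the plain grey aluminium disc leans on the black and grey easel, and the empty middle bay has the blue strip. The pink, green and purple discs are look-alikes. Next I'll compute coarse poses.

```bash
cat > h.py <<'E'
from workcell import status, viewer, manip
import cv2,numpy as np
from scipy.optimize import least_squares
from scipy.spatial.transform import Rotation as Ro
def proj(m,X):
    c=np.atleast_2d(X)@np.array(m["R"]).T+m["t"]
    return np.c_[m["fx"]*c[:,0]/c[:,2]+m["cx"],m["fy"]*c[:,1]/c[:,2]+m["cy"]]
def onz(m,uv,z):
    d=np.array(m["R"]).T@[(uv[0]-m["cx"])/m["fx"],(uv[1]-m["cy"])/m["fy"],1]
    C=-np.array(m["R"]).T@m["t"]; return C+d*(z-C[2])/d[2]
def rackT(p,X):
    c,s=np.cos(p[2]),np.sin(p[2]); X=np.atleast_2d(X)
    return np.c_[p[0]+c*X[:,0]-s*X[:,1],p[1]+s*X[:,0]+c*X[:,1],X[:,2]]
E
python3 - <<'E'
from h import *
t=viewer.camera_model("top");s=viewer.camera_model("side")
b=lambda x,y:(255+(x-300)/3.121,110+y/3.125)
d=lambda x,y:(260+(x-300)/2.731,160+(y-300)/2.727)
a=lambda x,y:(155+x/6,145+y/6)
tp=np.array([b(328,265),b(578,281),b(340,52),b(590,66),b(381,102),b(570,113)])
sp=np.array([d(477,347),d(610,472),d(325,475)])
def M(p):
    xf=p[3]
    T=rackT(p,[[xf,.119,.012],[xf,-.119,.012],[xf+.204,.119,.012],[xf+.204,-.119,.012],[-.004,.082,.136],[-.004,-.082,.136]])
    S=rackT(p,[[-.004,.082,.136],[-.004,-.082,.136],[xf,.119,.012]]); return T,S
def f(p):
    T,S=M(p); return np.r_[(proj(t,T)-tp).ravel(),(proj(s,S)-sp).ravel()]
r=least_squares(f,[.55,-.1,0,-.13]); print(r.x,np.degrees(r.x[2])); print(r.fun.reshape(-1,2).round(1))
print("blank",onz(t,a(140,155),.068), [onz(t,a(*q),.006).round(3) for q in((48,55),(245,35),(285,255),(80,290))])
print("side blank ctr?",proj(s,onz(t,a(140,155),.068)))
print("tab",onz(t,b(692,183),.22))
E
```

```text
[ 0.64884579 -0.13663752 -0.04616256 -0.13680641] -2.6449200805496504
[[ 0.2  0.1]
 [ 1.1 -0.4]
 [ 0.2  0. ]
 [-0.   0.1]
 [ 0.7  0. ]
 [ 1.5  0. ]
 [-1.6 -1. ]
 [ 1.   0.1]
 [-1.5 -2.3]]
blank [0.57861389 0.23175907 0.068     ] [array([0.636, 0.29 , 0.006]), array([0.647, 0.193, 0.006]), array([0.538, 0.171, 0.006]), array([0.52 , 0.271, 0.006])]
side blank ctr? [[230.06146606 143.0604451 ]]
tab [ 0.57004748 -0.29323536  0.22      ]
```

```bash
cat >> h.py <<'E'
def rows(P,z,y):
    """relative move to TCP position P with tool z, y axes"""
    o=status.get_obs(); R0=Ro.from_quat(o["ee_rot"])
    z=np.array(z)/np.linalg.norm(z); y=np.array(y)-np.dot(y,z)*z; y/=np.linalg.norm(y)
    R1=Ro.from_matrix(np.c_[np.cross(y,z),y,z])
    print("turn",(R0.inv()*R1).as_rotvec(degrees=True).round(1),"shift",R0.inv().apply(np.array(P)-o["position"]).round(4),
      "clock",round(o["clock"],2))
def tcpcam(m,o):
    R0=Ro.from_quat(o["ee_rot"]); C=-np.array(m["R"]).T@m["t"]
    return R0.inv().apply(C-o["position"]), R0.inv().apply(np.array(m["R"])[2])
def grasp(C,yaw):
    yw=np.radians(yaw); e=np.array([np.cos(yw),np.sin(yw),0]); k=np.array([0,0,1.]); a=np.radians(58)
    u=-np.cos(a)*e+np.sin(a)*k; n=np.sin(a)*e+np.cos(a)*k
    return np.array(C),u,n
E
python3 - <<'E'
from h import *
m=viewer.camera_model("wrist");o=status.get_obs();print(tcpcam(m,o),m["fx"])
C,u,n=grasp([.579,.232,.068],9.7)
for d in(.16,.037): P=C+d*u; print(P); rows(P,-u,n)
E
```

```text
(array([ 0.08244776,  0.00045445, -0.12864831]), array([-3.22352819e-01, -7.79751402e-04,  9.46619275e-01])) 272.2626051925488
[0.49542508 0.21771428 0.2036877 ]
turn [-28.4 -18.3  64. ] shift [-0.4249 -0.2895  0.0413] clock 0.1
[0.5596733  0.22869643 0.09937778]
turn [-28.4 -18.3  64. ] shift [-0.4843 -0.2627  0.1456] clock 0.1
```

>>> play_rows:
  plan: [-28.4,-18.3,64,-0.425,-0.29,0.041,1,-28.4,-18.3,64,-0.425,-0.29,0.041,1,-28.4,-18.3,64,-0.425,-0.29,0.041,1,-28.4,-18.3,64,-0.425,-0.29,0.041,1,-28.4,-18.3,64,-0.425,-0.29,0.041,1,-28.4,-18.3,64,-0.425,-0.29,0.041,1,-28.4,-18.3,64,-0.425,-0.29,0.041,1,-28.4,-18.3,64,-0.425,-0.29,0.041,1,-28.4,-18.3,64,-0.425,-0.29,0.041,1,-28.4,-18.3,64,-0.425,-0.29,0.041,1,-28.4,-18.3,64,-0.425,-0.29,0.041,1,-28.4,-18.3,64,-0.425,-0.29,0.041,1]

```text
clock: 1.6
position: [0.4949, 0.2188, 0.2043]
ee_rot: [0.619, 0.735, 0.211, 0.177]
ft_force: [0.2, -0.4, -0.3]
grip_width: 1.0
grasp_force: 0.0
```

```bash
python3 - <<'E'
from h import *
o=status.get_obs();m=viewer.camera_model("wrist");im=viewer.camera("wrist")
np.savez("w1.npz",**m); print(o["position"],o["joint_pos"].round(2),o["clock"])
C,u,n=grasp([.579,.232,.068],9.7)
R=[];l=np.cross(u,n)
for h in(.006,-.006):
    R.append(np.array([C+h*n+.055*(np.cos(a)*u+np.sin(a)*l) for a in np.linspace(0,6.28,60)]))
v=im[:,:,::-1].copy(); cv2.imwrite("pics/w1.png",v)
for X,c in zip(R,((0,255,0),(0,0,255))): cv2.polylines(v,[proj(m,X).round().astype(int)],True,c,1)
cv2.imwrite("pics/w1o.png",np.hstack([cv2.resize(v,(768,576))]))
E
```

```text
[0.49485608 0.21875961 0.20430796] [-0.99 -0.18  0.31  2.2   0.51  0.67 -0.83] 1.6
```

View pics/w1o.png

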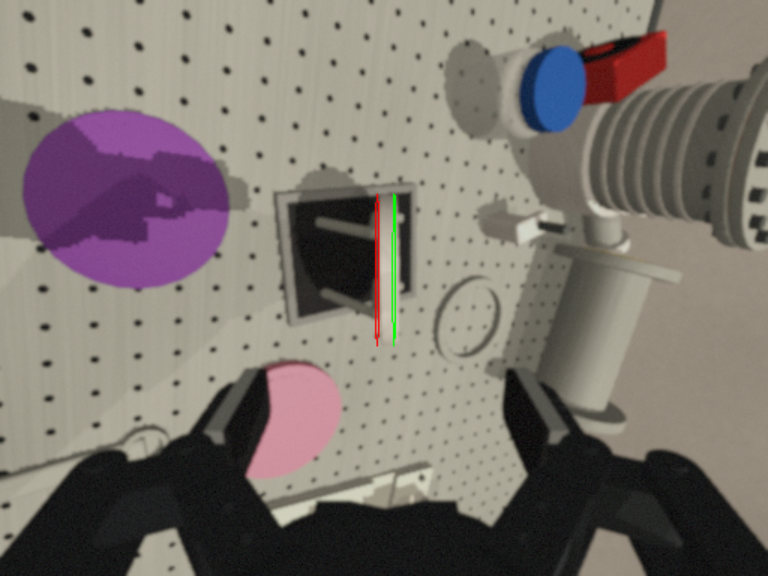

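The overlay of the predicted disc rims (x 377 and 395, y 195–345 in the enlarged view) lies on the real disc to about 1 mm. I'll move in and grip.

```bash
python3 - <<'E'
from h import *
C,u,n=grasp([.579,.232,.068],9.7)
rows(C+.038*u+.0007*n,-u,n)
E
```

```text
turn [ 0.  -0.1  0. ] shift [-0.0012  0.0006  0.1227] clock 1.65
```

>>> play_rows:
  plan: [0,0,0,-0.001,0.001,0.035,0.6,0,0,0,-0.001,0.001,0.07,0.6,0,0,0,-0.001,0.001,0.1,0.6,0,0,0,-0.001,0.001,0.122,0.5,0,0,0,-0.001,0.001,0.122,0.4,0,0,0,-0.001,0.001,0.122,0.25,0,0,0,-0.001,0.001,0.122,0.15,0,0,0,-0.001,0.001,0.122,0.05,0,0,0,-0.001,0.001,0.122,0,0,0,0,-0.001,0.001,0.122,0,0,0,0,-0.001,0.001,0.122,0]
  squeeze: 50

```text
clock: 3.02
position: [0.5604, 0.2283, 0.1025]
ee_rot: [0.62, 0.734, 0.212, 0.177]
ft_force: [-5.2, -0.4, 7.3]
grip_width: 0.129
grasp_force: 50.7
```

>>> play_rows:
  plan: [0,0,0,0,0.006,-0.01,0,0,0,0,0,0.016,-0.025,0,0,0,0,0,0.032,-0.051,0,0,0,0,0,0.053,-0.085,0,0,0,0,0,0.074,-0.119,0,0,0,0,0,0.074,-0.119,0,0,0,0,0,0.074,-0.119,0]

```text
clock: 3.9
position: [0.5592, 0.2271, 0.2406]
ee_rot: [0.62, 0.735, 0.21, 0.177]
ft_force: [-0.9, 1.0, -3.5]
grip_width: 0.129
grasp_force: 49.1
```

```bash
cat >> h.py <<'E'
def place(p,X,th,D,dz=0):
    """tool pose for disc centre at rack point X, tool tilted th deg forward from down"""
    c,s=np.cos(p[2]),np.sin(p[2]); e=np.array([c,s,0]); l=np.array([-s,c,0]); t=np.radians(th)
    z=np.sin(t)*e-np.cos(t)*np.array([0,0,1]); return rackT(p,[X])[0]-D*z, z, l
E
python3 - <<'E'
from h import *
p=[.6488,-.1366,-.0462]
print(status.get_obs()["joint_pos"].round(2))
for X in ([-.072,0,.2],): 
  P,z,l=place(p,X,30,.039); print(P); rows(P,z,l)
E
```

```text
[-0.96 -0.07  0.37  2.02  0.38  0.7  -0.64]
[ 0.55739763 -0.1323742   0.23377499]
turn [  6.3  -3.4 -79.4] shift [-0.354  -0.0562 -0.0272] clock 3.9
```

>>> play_rows:
  plan: [1,-0.5,-10,-0.03,-0.005,-0.02,0,2,-1,-20,-0.08,-0.012,-0.025,0,3,-1.5,-30,-0.125,-0.02,-0.027,0,3.5,-2,-40,-0.17,-0.027,-0.027,0,4,-2.3,-50,-0.215,-0.034,-0.027,0,5,-2.7,-60,-0.26,-0.041,-0.027,0,5.5,-3,-70,-0.305,-0.049,-0.027,0,6.3,-3.4,-79.4,-0.34,-0.054,-0.027,0,6.3,-3.4,-79.4,-0.354,-0.056,-0.027,0,6.3,-3.4,-79.4,-0.354,-0.056,-0.027,0,6.3,-3.4,-79.4,-0.354,-0.056,-0.027,0,6.3,-3.4,-79.4,-0.354,-0.056,-0.027,0]

```text
clock: 5.4
position: [0.5585, -0.1307, 0.2343]
ee_rot: [0.021, 0.966, -0.005, 0.259]
ft_force: [-0.1, -0.3, -2.4]
grip_width: 0.127
grasp_force: 49.3
```

```bash
python3 - <<'E'
from h import *
o=status.get_obs();m=viewer.camera_model("wrist");im=viewer.camera("wrist")
np.savez("w2.npz",**m); print(o["position"],o["joint_pos"].round(2),o["clock"])
p=[.6488,-.1366,-.0462]
rows(*place(p,[-.072,0,.2],30,.039))
v=cv2.resize(im[:,:,::-1],(768,576),interpolation=cv2.INTER_CUBIC); cv2.imwrite("pics/w2.png",im[:,:,::-1])
def dot(X,c): 
    for q in proj(m,rackT(p,X)): cv2.circle(v,tuple((q*1.5+.25).round().astype(int)),3,c,1)
ts=[[x/1000,y,.055] for x in(-105,-70,-35,0,35) for y in(-.0585,-.0375,-.0105,.0105,.0375,.0585)]
dot(ts,(0,0,255)); dot([[-.004,.082,.136],[-.004,-.082,.136],[-.137,.119,.012],[-.137,-.119,.012]],(0,255,0)); dot([[-.072,-.104,.066]],(255,0,255))
cv2.imwrite("pics/w2o.png",v)
E
```

```text
[ 0.55853042 -0.13073113  0.23429221] [-1.01 -0.38  1.04  2.1   0.46  0.75  1.35] 5.4
turn [0.1 0.1 0.1] shift [ 0.0012 -0.0015 -0.0001] clock 5.45
```

View pics/w2o.png

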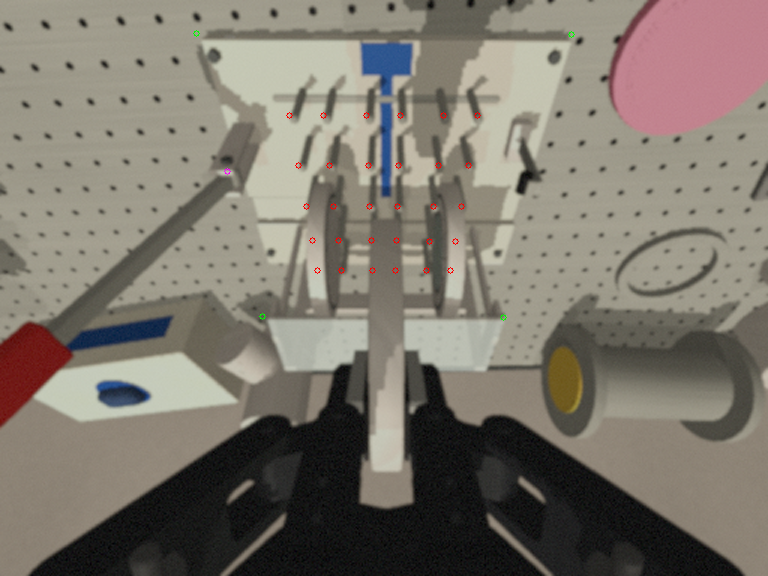

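The picture shows the held disc edge-on (x≈386, y 200–470), the empty bay's tine rows on either side of the blue strip (tine tops at about (368,117) and (401,117)), the canopy at y≈318 and the gate at left. The rack model fits to about 3 mm, so I'll zoom in to refine it.

```bash
python3 - <<'E'
import cv2
im=cv2.imread("pics/w2.png"); c=im[18:168,170:350]
c=cv2.convertScaleAbs(cv2.resize(c,(720,600),interpolation=cv2.INTER_CUBIC),alpha=1.3)
cv2.imwrite("pics/w2z.png",c)
E
```

```text
(no output)
```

View pics/w2z.png

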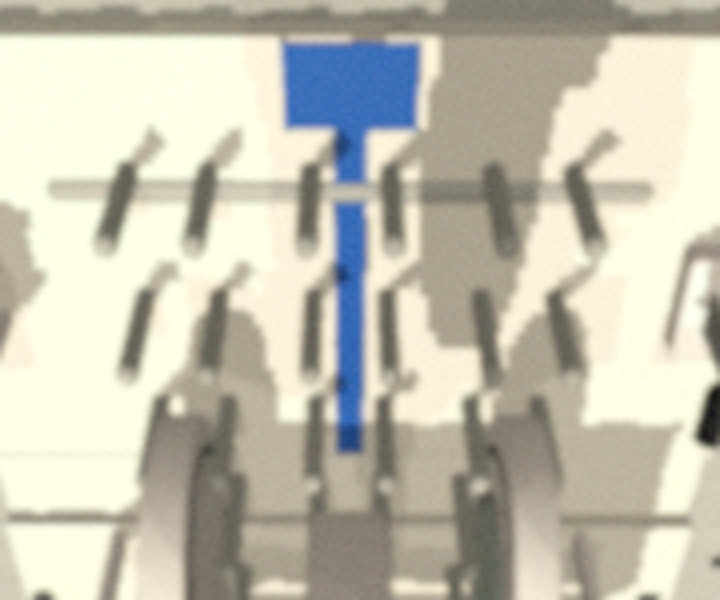

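```bash
python3 - <<'E'
from h import *
m=dict(np.load("w2.npz"))
cl=lambda x,y:(170+(x+.5)/4-.5,18+(y+.5)/4-.5)
ys=[-.0585,-.0375,-.0105,.0105,.0375,.0585]
d=[(-.105,ys,[(105,243),(193,243),(306,243),(393,243),(507,245),(596,243)]),(-.07,ys,[(128,372),(209,367),(313,370),(389,370),(490,377),(570,368)]),(-.035,ys[2:4],[(315,485),(386,485)])]
X=[];U=[]
for x,yy,c in d:
    for y,q in zip(yy,c): X.append([x,y,.053]);U.append(cl(*q))
X=np.array(X);U=np.array(U)
f=lambda p:(proj(m,rackT(p,X))-U).ravel()
r=least_squares(f,[.6488,-.1366,-.0462],loss="soft_l1");print(r.x,np.degrees(r.x[2]));print(f(r.x).reshape(-1,2).round(1).tolist())
# held disc: edges at image rows (crop1.5) -> rack y of strip centre
p=r.x
for q in [(351,220),(349,430)]:
    w=onz(m,cl(*q),.0125); c,s=np.cos(p[2]),np.sin(p[2]); dd=w[:2]-p[:2]; print("strip rack xy",dd@[c,s],dd@[-s,c])
o=status.get_obs(); P,z,l=place(p,[-.072,0,.2],30,.039)
print("disc edges: predicted from TCP")
R=Ro.from_quat(o["ee_rot"]).as_matrix(); C=o["position"]+.039*R[:,2]
for a in (-90,-60,-30,0,30,60,90):
    a=np.radians(a); rim=C+.055*(-np.cos(a)*R[:,2]+np.sin(a)*R[:,0])
    print(np.round(proj(m,np.array([rim-.006*R[:,1],rim+.006*R[:,1]]))*1.5,1).tolist())
E
```

```text
[ 0.65159428 -0.13474196 -0.04530404] -2.595730041254259
[[-0.4, -0.1], [-0.2, -0.1], [-0.0, -0.0], [0.4, 0.0], [0.3, -0.4], [0.2, 0.1], [-0.5, 0.2], [-0.6, 1.5], [-0.8, 0.7], [0.3, 0.8], [0.8, -0.9], [0.9, 1.3], [-0.5, -1.0], [0.1, -1.0]]
strip rack xy -0.09143497189389378 0.0002268208618093773
strip rack xy -0.02383699496028329 -0.00026787259884735956
disc edges: predicted from TCP
[[372.5, 441.4], [396.7, 441.4]]
[[370.4, 470.8], [398.5, 470.9]]
[[367.7, 467.8], [400.7, 467.8]]
[[365.6, 416.5], [402.5, 416.6]]
[[365.4, 329.8], [402.9, 329.8]]
[[367.3, 253.4], [401.4, 253.5]]
[[370.0, 219.6], [399.3, 219.6]]
```

```bash
python3 - <<'E'
import cv2,numpy as np
g=cv2.cvtColor(cv2.imread("pics/w2.png"),cv2.COLOR_BGR2GRAY).astype(int)
for r in (155,170,185,200,220,260,290,305): print(r,g[r-1:r+2,238:276].mean(0).round().astype(int).tolist())
E
```

```text
155 [128, 126, 128, 129, 129, 131, 130, 127, 117, 103, 98, 99, 98, 99, 101, 99, 100, 100, 100, 99, 100, 99, 99, 99, 100, 98, 99, 98, 96, 102, 113, 122, 126, 130, 130, 129, 128, 127]
170 [150, 146, 145, 146, 145, 146, 143, 134, 121, 109, 107, 105, 107, 106, 107, 106, 106, 105, 106, 106, 106, 107, 107, 105, 107, 106, 105, 104, 108, 118, 140, 151, 149, 146, 145, 145, 146, 145]
185 [150, 155, 154, 154, 155, 155, 152, 139, 118, 109, 112, 113, 112, 113, 111, 113, 111, 111, 110, 109, 111, 109, 112, 110, 111, 112, 109, 109, 107, 113, 126, 144, 154, 155, 155, 156, 156, 157]
200 [105, 105, 103, 105, 103, 103, 102, 103, 109, 115, 117, 117, 118, 117, 116, 117, 118, 117, 116, 115, 115, 116, 116, 116, 117, 117, 117, 115, 117, 113, 109, 103, 102, 103, 104, 104, 104, 104]
220 [188, 185, 182, 180, 183, 184, 172, 145, 124, 121, 124, 124, 124, 124, 124, 123, 123, 126, 126, 127, 129, 129, 128, 127, 127, 127, 126, 125, 125, 122, 128, 155, 181, 188, 189, 189, 189, 189]
260 [74, 73, 72, 67, 53, 29, 31, 64, 100, 123, 131, 131, 134, 145, 156, 162, 163, 166, 172, 175, 176, 174, 174, 172, 172, 171, 171, 170, 169, 161, 141, 97, 45, 25, 44, 64, 71, 73]
290 [17, 24, 15, 20, 24, 24, 31, 71, 125, 161, 176, 181, 187, 194, 195, 196, 196, 196, 196, 196, 196, 195, 194, 194, 193, 193, 192, 191, 190, 183, 159, 104, 53, 42, 38, 32, 26, 24]
305 [22, 23, 44, 74, 86, 73, 64, 87, 126, 164, 187, 194, 194, 194, 194, 193, 192, 192, 191, 191, 190, 190, 189, 190, 192, 193, 193, 196, 192, 180, 152, 106, 69, 65, 75, 77, 53, 32]
```

```bash
python3 - <<'E'
from h import *
p=[.6516,-.1347,-.0453]
for X in ([-.072,-.0005,.2],[-.072,-.0005,.13],[-.072,-.0005,.07]): rows(*place(p,X,30,.039))
E
```

```text
turn [0.1 0.1 0. ] shift [-0.0012 -0.      0.0013] clock 5.45
turn [0.1 0.1 0. ] shift [ 0.0339 -0.0001  0.0619] clock 5.45
turn [0.1 0.1 0. ] shift [ 6.400e-02 -1.000e-04  1.138e-01] clock 5.45
```

Sideways it is already aligned (0 mm), so I'll lower it to just above the tines.

>>> play_rows:
  plan: [0,0,0,0.009,0,0.016,0,0,0,0,0.017,0,0.032,0,0,0,0,0.026,0,0.048,0,0,0,0,0.034,0,0.062,0,0,0,0,0.034,0,0.062,0,0,0,0,0.034,0,0.062,0]

```text
clock: 6.2
position: [0.5606, -0.1316, 0.1644]
ee_rot: [0.022, 0.965, -0.005, 0.26]
ft_force: [-0.1, 0.2, -2.0]
grip_width: 0.132
grasp_force: 49.3
```

```bash
python3 - <<'E'
from h import *
o=status.get_obs();m=viewer.camera_model("wrist");im=viewer.camera("wrist");np.savez("w3.npz",**m)
p=[.6516,-.1347,-.0453]
for X in ([-.072,-.0005,.13],[-.072,-.0005,.07]): rows(*place(p,X,30,.039))
v=cv2.resize(im[:,:,::-1],(768,576),interpolation=cv2.INTER_CUBIC);cv2.imwrite("pics/w3.png",im[:,:,::-1])
ts=[[x/1000,y,.053] for x in(-105,-70,-35) for y in(-.0585,-.0375,-.0105,.0105,.0375,.0585)]
for q in proj(m,rackT(p,ts)): cv2.circle(v,tuple((q*1.5+.25).round().astype(int)),4,(0,0,255),1)
cv2.imwrite("pics/w3o.png",v)
E
```

```text
turn [ 0.1  0.1 -0. ] shift [0.0008 0.0006 0.0004] clock 6.25
turn [ 0.1  0.1 -0. ] shift [0.031  0.0005 0.0523] clock 6.25
```

View pics/w3o.png

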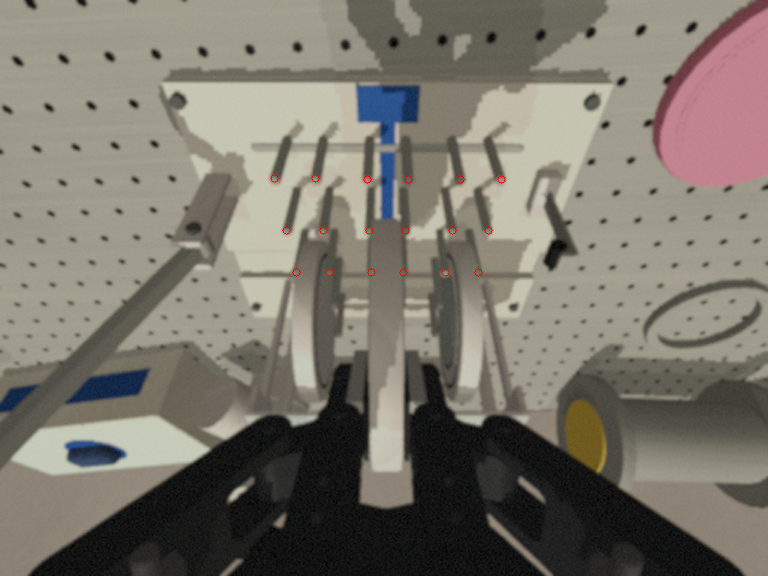

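Every predicted tine top sits on its real tine. The disc (x≈387) is centred between the bay's tines (370 and 404 at y≈230). I'll lower it to the mouth.

>>> play_rows:
  plan: [0,0,0,0.006,0.0003,0.01,0,0,0,0,0.012,0.0003,0.02,0,0,0,0,0.018,0.0003,0.031,0,0,0,0,0.024,0.0003,0.041,0,0,0,0,0.029,0.0003,0.049,0,0,0,0,0.031,0.0003,0.052,0,0,0,0,0.031,0.0003,0.052,0]

```text
clock: 7.12
position: [0.5596, -0.1317, 0.1035]
ee_rot: [0.022, 0.965, -0.005, 0.26]
ft_force: [-0.1, 0.1, -3.3]
grip_width: 0.131
grasp_force: 49.5
```

```bash
python3 - <<'E'
from h import *
print(status.get_obs()["joint_pos"].round(2))
p=[.6516,-.1347,-.0453]
for X in ([-.072,-.0005,.07],[-.03,-.0005,.07],[0,-.0005,.07]): rows(*place(p,X,30,.039))
E
```

```text
[-0.92  0.13  1.19  2.23 -0.59  0.4   2.25]
turn [ 0.   0.1 -0. ] shift [-0.0006  0.0006  0.0001] clock 7.12
turn [ 0.   0.1 -0. ] shift [-0.0369  0.0006  0.0211] clock 7.12
turn [ 0.   0.1 -0. ] shift [-0.0629  0.0006  0.0362] clock 7.12
```

>>> play_rows:
  plan: [0,0,0,-0.007,0.0003,0.004,0,0,0,0,-0.014,0.0003,0.008,0,0,0,0,-0.021,0.0003,0.012,0,0,0,0,-0.028,0.0003,0.016,0,0,0,0,-0.036,0.0003,0.021,0,0,0,0,-0.036,0.0003,0.021,0]

```text
clock: 7.88
position: [0.6017, -0.1332, 0.1031]
ee_rot: [0.022, 0.965, -0.006, 0.26]
ft_force: [0.5, -0.3, -3.3]
grip_width: 0.13
grasp_force: 49.5
```

```bash
python3 - <<'E'
from h import *
print(status.get_obs()["joint_pos"].round(2))
p=[.6516,-.1347,-.0453]
for X in ([-.03,-.0005,.07],[0,-.0005,.07],[0,-.0005,.065]): rows(*place(p,X,30,.039))
E
```

```text
[-0.75  0.26  1.03  2.13 -0.77  0.45  2.37]
turn [0.  0.1 0. ] shift [-0.0007  0.0002 -0.0004] clock 7.88
turn [0.  0.1 0. ] shift [-0.0267  0.0002  0.0147] clock 7.88
turn [0.  0.1 0. ] shift [-0.0241  0.0002  0.019 ] clock 7.88
```

>>> play_rows:
  plan: [0,0,0,-0.007,0.0002,0.004,0,0,0,0,-0.014,0.0002,0.008,0,0,0,0,-0.021,0.0002,0.012,0,0,0,0,-0.026,0.0002,0.015,0,0,0,0,-0.026,0.0002,0.015,0,0,0,0,-0.026,0.0002,0.015,0]

```text
clock: 8.62
position: [0.6309, -0.1343, 0.1029]
ee_rot: [0.022, 0.966, -0.006, 0.259]
ft_force: [0.6, -0.7, -3.6]
grip_width: 0.135
grasp_force: 49.5
```

```bash
python3 - <<'E'
from h import *
print(status.get_obs()["joint_pos"].round(2))
p=[.6516,-.1347,-.0453]
for X in ([0,-.0005,.07],[0,-.0005,.065]): rows(*place(p,X,30,.039))
m=viewer.camera_model("wrist");im=viewer.camera("wrist")
ts=[[x/1000,y,.053] for x in(-105,-70,-35) for y in(-.0585,-.0375,-.0105,.0105,.0375,.0585)]
v=cv2.resize(im[:,:,::-1],(768,576),interpolation=cv2.INTER_CUBIC)
for q in proj(m,rackT(p,ts)): cv2.circle(v,tuple((q*1.5+.25).round().astype(int)),4,(0,0,255),1)
for y in (-.048,0,.048):
  a=np.linspace(0,6.28,80); X=np.c_[.055*np.cos(a),0*a+y-.006,.065+.055*np.sin(a)]
  cv2.polylines(v,[(proj(m,rackT(p,X))*1.5).astype(int)],True,(0,255,0),1)
cv2.imwrite("pics/w4o.png",v)
E
```

```text
[-0.68  0.34  0.97  2.06 -0.84  0.48  2.4 ]
turn [ 0.   0.1 -0. ] shift [-0.0015  0.0001 -0.0001] clock 8.62
turn [ 0.   0.1 -0. ] shift [0.001  0.0001 0.0042] clock 8.62
```

View pics/w4o.png

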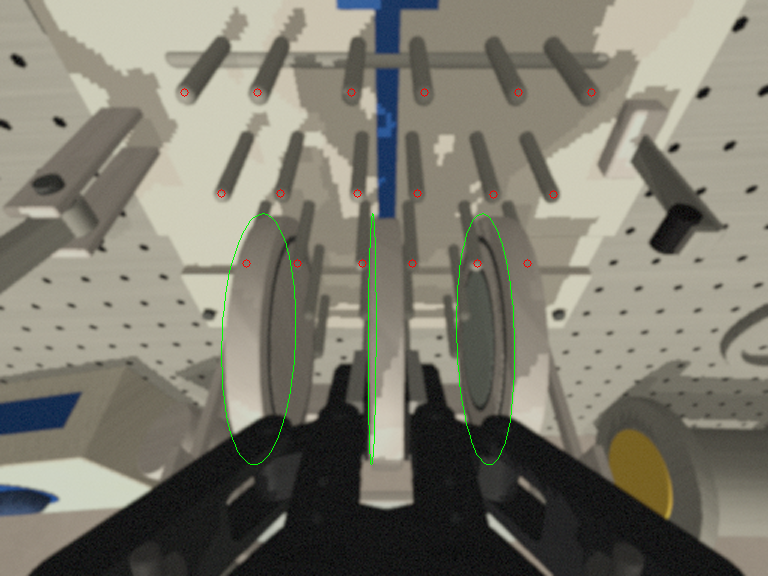

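>>> play_rows:
  plan: [0,0,0,-0.001,0,0.001,0,0,0,0,0,0,0.002,0,0,0,0,0.0005,0,0.003,0,0,0,0,0.0005,0,0.003,0]

```text
clock: 9.18
position: [0.6321, -0.1342, 0.1002]
ee_rot: [0.022, 0.965, -0.005, 0.26]
ft_force: [-0.9, 0.2, -2.6]
grip_width: 0.13
grasp_force: 49.7
```

>>> play_rows:
  plan: [0,0,0,0.0005,0,0.001,0,0,0,0,0.001,0,0.0017,0,0,0,0,0.001,0,0.0017,0]

```text
clock: 9.55
position: [0.6332, -0.1347, 0.0999]
ee_rot: [0.022, 0.965, -0.005, 0.261]
ft_force: [-10.0, 1.9, 13.9]
grip_width: 0.131
grasp_force: 52.6
```

>>> play_rows:
  plan: [0,0,0,-0.0003,0,-0.001,0,0,0,0,-0.0003,0,-0.001,0.15,0,0,0,-0.0003,0,-0.001,0.22,0,0,0,-0.0003,0,-0.001,0.3,0,0,0,-0.0003,0,-0.001,0.3,0,0,0,-0.0003,0,-0.001,0.3]

```text
clock: 10.3
position: [0.6319, -0.1342, 0.0992]
ee_rot: [0.022, 0.965, -0.005, 0.259]
ft_force: [-0.2, 0.0, 1.1]
grip_width: 0.304
grasp_force: 0.0
```

```bash
python3 - <<'E'
from h import *
m=viewer.camera_model("wrist");im=viewer.camera("wrist")
p=[.6516,-.1347,-.0453]
v=cv2.resize(im[:,:,::-1],(768,576),interpolation=cv2.INTER_CUBIC)
a=np.linspace(0,6.28,80)
for y in (-.042,.006,.042): cv2.polylines(v,[(proj(m,rackT(p,np.c_[.055*np.cos(a),0*a+y,.065+.055*np.sin(a)]))*1.5).astype(int)],True,(0,255,0),1)
cv2.imwrite("pics/w5o.png",v[150:500,150:600])
# gate tab
t=viewer.camera_model("top")
for g in(1.75,1.85,1.95,2.05):
  X=[-.072,-.104+.16*np.cos(g)-.005*np.sin(g),.066+.16*np.sin(g)+.005*np.cos(g)]
  w=rackT(p,[X]); print(g,w.round(3),proj(t,w).round(1),proj(viewer.camera_model("side"),w).round(1))
E
```

```text
1.75 [[ 0.573 -0.269  0.223]] [[370.9 166.9]] [[383.6 233.8]]
1.85 [[ 0.573 -0.284  0.218]] [[376.7 167.5]] [[389.4 240.9]]
1.95 [[ 0.572 -0.299  0.213]] [[382.1 168.2]] [[394.8 248.3]]
2.05 [[ 0.571 -0.313  0.206]] [[387.  168.9]] [[399.7 255.9]]
```

View pics/w5o.png

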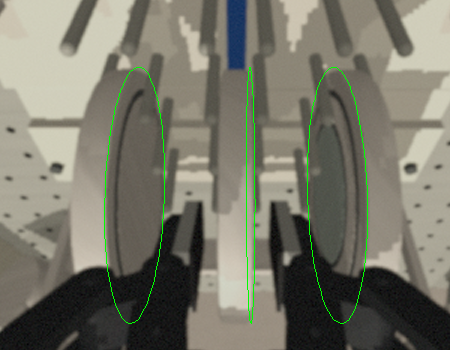

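The blank stands free in the bay, in line with its neighbours. Its top and bottom rim (y 68 and 322) match the predicted home outline and its face matches to about 1 mm. The fingers are clear on both sides, so I'll retreat along the tool axis.

>>> play_rows:
  plan: [0,0,0,0,0,-0.012,0.3,0,0,0,0,0,-0.028,0.3,0,0,0,0,0,-0.05,0.3,0,0,0,0,0,-0.08,0.3,0,0,0,-0.02,0,-0.11,0.2,0,0,0,-0.05,0,-0.15,0,0,0,0,-0.08,0,-0.19,0,0,0,0,-0.08,0,-0.19,0]

```text
clock: 11.35
position: [0.6079, -0.1337, 0.3087]
ee_rot: [0.022, 0.965, -0.004, 0.263]
ft_force: [1.1, 0.3, -1.3]
grip_width: -0.001
grasp_force: 0.0
```

```bash
python3 - <<'E'
from h import *
print(status.get_obs()["joint_pos"].round(2))
p=[.6516,-.1347,-.0453]; c,s=np.cos(p[2]),np.sin(p[2])
for X in ([-.078,-.05,.33],[-.078,-.22,.33],[-.078,-.22,.205]): print(rackT(p,[X])); rows(rackT(p,[X])[0],[0,0,-1],[c,s,0])
print("bottle",onz(viewer.camera_model("top"),(377,246),.17))
E
```

```text
[-1.01 -0.24  1.07  1.89  0.24  0.84  1.52]
[[ 0.57141579 -0.18111651  0.33      ]]
turn [24.1 23.8 87.6] shift [ 0.0187 -0.049  -0.0359] clock 11.35
[[ 0.56371743 -0.35094212  0.33      ]]
turn [24.1 23.8 87.6] shift [ 0.0184 -0.219  -0.0364] clock 11.35
[[ 0.56371743 -0.35094212  0.205     ]]
turn [24.1 23.8 87.6] shift [ 0.0819 -0.2194  0.0713] clock 11.35
bottle [ 0.3790338  -0.29604767  0.17      ]
```

>>> play_rows:
  plan: [2.6,2.6,9.5,0.0187,-0.01,-0.036,0,5.2,5.2,19,0.0187,-0.02,-0.036,0,7.8,7.8,28.5,0.0187,-0.03,-0.036,0,10.5,10.4,38,0.0187,-0.049,-0.036,0,13,13,48,0.0187,-0.08,-0.036,0,15.6,15.5,57,0.0187,-0.11,-0.036,0,18.3,18,66.5,0.0187,-0.14,-0.036,0,21,20.7,76,0.0187,-0.17,-0.036,0,24.1,23.8,87.6,0.0187,-0.219,-0.036,0,24.1,23.8,87.6,0.0187,-0.219,-0.036,0,24.1,23.8,87.6,0.0187,-0.219,-0.036,0,24.1,23.8,87.6,0.0187,-0.219,-0.036,0]

```text
clock: 12.85
position: [0.5626, -0.3489, 0.3254]
ee_rot: [0.722, 0.692, -0.003, -0.002]
ft_force: [-0.1, 0.4, -0.2]
grip_width: -0.003
grasp_force: 0.0
```

```bash
cat > gate.py <<'E'
from h import *
import sys
p=[.6516,-.1347,-.0453]; c,s=np.cos(p[2]),np.sin(p[2])
print(status.get_obs()["joint_pos"].round(2))
for a in sys.argv[1:]:
    X=[-.078]+[float(v) for v in a.split(",")]; print(a); rows(rackT(p,[X])[0],[0,0,-1],[c,s,0])
E
python3 gate.py -.22,.205 -.12,.205
```

```text
[-0.19  0.59  1.1   1.25 -0.51  1.6   0.78]
-.22,.205
turn [-0.4  0.1  0.2] shift [-0.0018  0.0021  0.1204] clock 12.85
-.12,.205
turn [-0.4  0.1  0.2] shift [0.0982 0.0025 0.1202] clock 12.85
```

>>> play_rows:
  plan: [0,0,0,-0.002,0.002,0.04,0,0,0,0,-0.002,0.002,0.08,0,0,0,0,-0.002,0.002,0.12,0,0,0,0,0.015,0.002,0.12,0,0,0,0,0.03,0.002,0.12,0,0,0,0,0.045,0.002,0.12,0,0,0,0,0.06,0.002,0.12,0,0,0,0,0.075,0.002,0.12,0,0,0,0,0.09,0.002,0.12,0,0,0,0,0.105,0.002,0.12,0,0,0,0,0.118,0.002,0.12,0,0,0,0,0.118,0.002,0.12,0]

```text
clock: 14.35
position: [0.5685, -0.2314, 0.2049]
ee_rot: [0.722, 0.692, -0.004, -0.002]
ft_force: [-0.2, -0.4, 0.3]
grip_width: 0.001
grasp_force: 0.0
```

```bash
python3 gate.py -.07,.203 -.04,.2 0,.175 .03,.135 .045,.105 .05,.092; python3 - <<'E'
from h import *
a=viewer.camera("side")[:,:,::-1]; cv2.imwrite("pics/s2.png",cv2.resize(a[120:290,240:440],(800,680))[:600])
E
```

```text
[-0.49  0.55  1.12  1.58 -0.5   1.33  0.65]
-.07,.203
turn [-0.5  0.1  0.1] shift [0.0304 0.0007 0.0018] clock 14.35
-.04,.2
turn [-0.5  0.1  0.1] shift [0.0604 0.0008 0.0047] clock 14.35
0,.175
turn [-0.5  0.1  0.1] shift [0.1004 0.0011 0.0296] clock 14.35
.03,.135
turn [-0.5  0.1  0.1] shift [0.1305 0.0016 0.0696] clock 14.35
.045,.105
turn [-0.5  0.1  0.1] shift [0.1456 0.0018 0.0996] clock 14.35
.05,.092
turn [-0.5  0.1  0.1] shift [0.1506 0.002  0.1125] clock 14.35
```

View pics/s2.png

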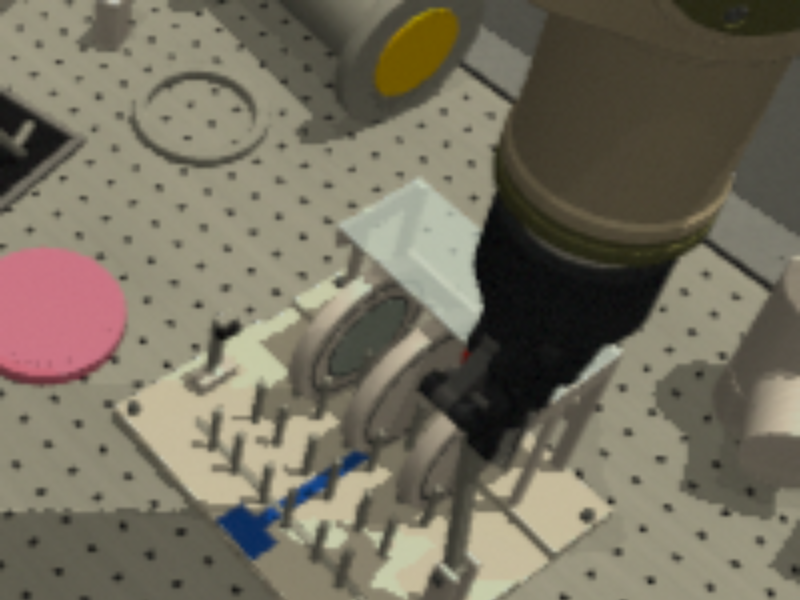

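The gate's bar (from (450,575) up to (470,450)) has been pushed upright in front of the fingers. The blank stands in line with its two neighbours at about (395,390). I'll carry on around the arc.

>>> play_rows:
  plan: [0,0,0,0.015,0.001,0.001,0,0,0,0,0.03,0.001,0.002,0,0,0,0,0.045,0.001,0.003,0,0,0,0,0.06,0.001,0.005,0,0,0,0,0.074,0.001,0.012,0,0,0,0,0.088,0.001,0.02,0,0,0,0,0.1,0.001,0.03,0,0,0,0,0.11,0.001,0.043,0,0,0,0,0.12,0.001,0.056,0,0,0,0,0.13,0.002,0.07,0,0,0,0,0.138,0.002,0.085,0,0,0,0,0.145,0.002,0.1,0,0,0,0,0.145,0.002,0.1,0]

```text
clock: 16.02
position: [0.5751, -0.0876, 0.1033]
ee_rot: [0.722, 0.691, -0.005, -0.003]
ft_force: [-0.2, -0.4, 0.2]
grip_width: 0.002
grasp_force: 0.0
```

```bash
python3 gate.py .052,.09 .052,.085 .052,.08
```

```text
[-0.74  0.59  1.07  1.77 -0.56  1.14  0.47]
.052,.09
turn [-0.6  0.2  0.1] shift [0.0085 0.0007 0.0133] clock 16.02
.052,.085
turn [-0.6  0.2  0.1] shift [0.0085 0.0007 0.0183] clock 16.02
.052,.08
turn [-0.6  0.2  0.1] shift [0.0085 0.0008 0.0233] clock 16.02
```

>>> play_rows:
  plan: [0,0,0,0.006,0.001,0.007,0,0,0,0,0.0085,0.001,0.013,0,0,0,0,0.0085,0.001,0.016,0,0,0,0,0.0085,0.001,0.018,0,0,0,0,0.0085,0.001,0.018,0]

```text
clock: 16.65
position: [0.5767, -0.0798, 0.0863]
ee_rot: [0.723, 0.691, -0.004, -0.002]
ft_force: [0.1, -1.1, -0.3]
grip_width: 0.001
grasp_force: 0.0
```

>>> play_rows:
  plan: [0,0,0,0,0,0.0015,0,0,0,0,0,0,0.003,0,0,0,0,0,0,0.0045,0,0,0,0,0,0,0.006,0,0,0,0,0,0,0.006,0,0,0,0,0,0,0.006,0]

```text
clock: 17.4
position: [0.5775, -0.08, 0.0843]
ee_rot: [0.723, 0.691, -0.002, -0.003]
ft_force: [-18.0, 6.5, 46.7]
grip_width: 0.002
grasp_force: 23.4
```

```bash
python3 - <<'E'
from h import *
s=viewer.camera_model("side");p=[.6516,-.1347,-.0453]
a=viewer.camera("side")[:,:,::-1]; v=cv2.resize(a[150:290,250:420],(728,600),interpolation=cv2.INTER_CUBIC); cv2.imwrite("pics/s3.png",v)
for g in (0,.08,.15):print(g,[((proj(s,rackT(p,[[-.072,-.104+r*np.cos(g),.066+r*np.sin(g)]]))[0]-[250,150])*4.285).round().tolist() for r in (0,.1,.19)])
E
```

```text
0 [[440.0, 477.0], [310.0, 343.0], [205.0, 235.0]]
0.08 [[440.0, 477.0], [312.0, 336.0], [208.0, 220.0]]
0.15 [[440.0, 477.0], [315.0, 330.0], [212.0, 208.0]]
```

View pics/s3.png

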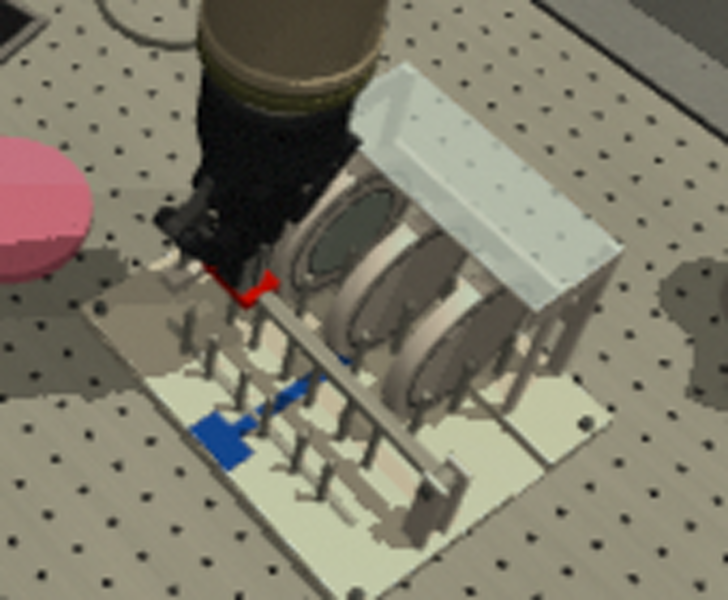

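The tab is level under the fingers at (240,285), and the bar lies along the predicted shut line. The fingertip height of 0.070 m matches the shut tab face (0.071 m), and the force rose sharply at the stop. I'll lift away and check.

>>> play_rows:
  plan: [0,0,0,0,0,-0.004,0,0,0,0,0,0,-0.015,0,0,0,0,0,0,-0.05,0,0,0,0,0,0,-0.1,0,0,0,0,0,0,-0.15,0,0,0,0,-0.05,-0.05,-0.2,0,0,0,0,-0.1,-0.1,-0.22,0,0,0,0,-0.1,-0.1,-0.22,0]

```text
clock: 18.45
position: [0.4727, -0.1781, 0.3023]
ee_rot: [0.724, 0.69, -0.004, -0.002]
ft_force: [-0.4, 1.0, 2.2]
grip_width: -0.001
grasp_force: 0.0
```

```bash
python3 - <<'E'
from h import *
s=viewer.camera_model("side");p=[.6516,-.1347,-.0453]
a=viewer.camera("side")[:,:,::-1]; cv2.imwrite("pics/s4full.png",a)
v=cv2.resize(a[150:290,250:420],(728,600),interpolation=cv2.INTER_CUBIC)
for g,c in ((0,(0,255,0)),(.08,(0,0,255))):
  q=[((proj(s,rackT(p,[[-.072,-.104+r*np.cos(g),.066+r*np.sin(g)]]))[0]-[250,150])*4.285).round().astype(int) for r in (0,.19)]
  cv2.line(v,tuple(q[0]),tuple(q[1]),c,1)
cv2.imwrite("pics/s4.png",v)
o=status.get_obs();print(o["position"],o["ft_force"].round(1),o["clock"])
E
```

```text
[ 0.47065937 -0.18196077  0.30338192] [-1.7 -5.4  1.1] 18.5
```

View pics/s4.png

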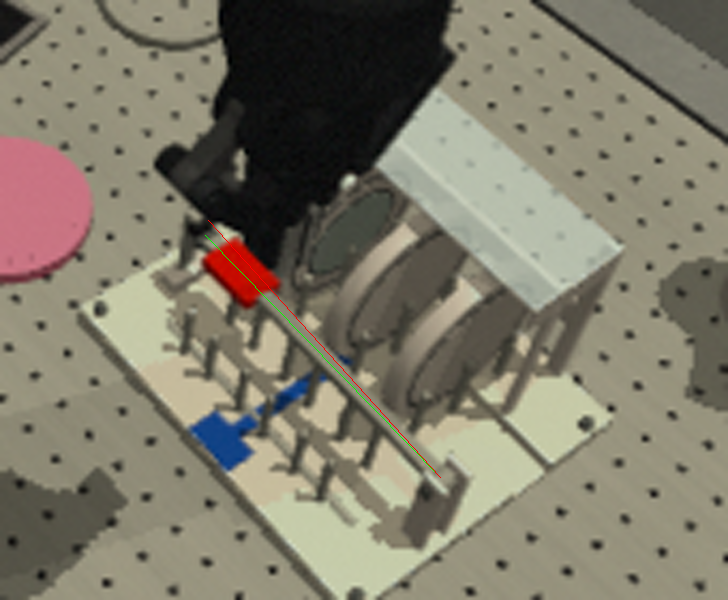

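The gate stayed down: its bar follows the shut line (green) and its pin is in the catch. The blank stands between its two neighbours. I'll let the arm settle and hand in.

>>> play_rows:
  plan: [0,0,0,0,0,-0.02,0,0,0,0,0,0,-0.02,0,0,0,0,0,0,-0.02,0,0,0,0,0,0,-0.02,0]

```text
clock: 19.0
position: [0.4744, -0.1747, 0.321]
ee_rot: [0.723, 0.691, -0.005, -0.002]
ft_force: [-0.0, -1.2, -0.5]
grip_width: 0.002
grasp_force: 0.0
```

```bash
python3 -c "
from workcell import status,manip
print(status.get_obs()['ft_force'].round(1)); print(manip.hand_in())"
```

```text
[-0.  -1.2 -0.5]
the job is handed in; nothing more can be done
None
```

The blank is in the blue-strip bay in line with the other two, the gate is pressed shut and the arm is clear; I handed the job in at about 19 s, and hand-in returned no verdict.

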